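Power up a transmitter in the test dock and store its zero

ROBOT

A 6-joint arm with a two-finger parallel gripper is mounted at the origin on the work surface. World frame = base frame: x ahead of the robot, y to its left, z up, the work surface at z = 0. Lengths are in m, angles in rad, forces in N, time in s.
With the tool pointing down it reaches from about 0.425 to 0.95 m from the base axis. Payload 3.5 kg.
Tool frame: the origin (TCP) lies midway between the tips of the shut fingers; the grasp point (between the pads) lies 19 mm behind it; z points along the fingers, y is the direction in which the jaws open and shut (so a half turn about z gives the same grasp; the last joint's range is limited). The gripper opens to 85 mm and grips with 20 to 120 N. Pads are 22 mm wide; open, the fingers measure 114 mm over their backs; the gripper's body (76 mm by 85 mm) begins 54 mm behind the grasp point. The pads swing forward as they close: fully open they stand 13 mm farther back than shut.
Start: joints at [1.084, 0.286, 1.577, -0, 1.279, -0.15], TCP at [0.223, 0.637, 0.231] pointing down, gripper open.
Joint ranges: [-2.77, 2.77], [-0.9, 2.22], [0.21, 2.48], [-1.53, 4.67], [0.24, 2.81], [-2.84, 2.84]. Speed limits (rad/s): [2.79, 2.79, 3.14, 3.14, 3.14, 3.14].

INTERFACE

Orientations are given as a unit quaternion [x, y, z, w].
In Python, from plant import read_state, capture, camera_info, finish_job gives the robot as it stands.
- The arm moves only by the tool carry_out, never from a script. Its argument "plan" is a list of rows, each an object of numbers: "x", "y", "z": the shift along the tool's x, y, z in mm; "roll": the turn about the tool's z in degrees. In form: [{"x": .., "y": .., "z": .., "roll": ..}, ...]. A call has exactly 8 rows; each row shifts and turns the commanded pose from where the row before left it, along the tool's axes as they then stand; what a row does not reach is not made up. A row lasts 1/10 s, in which the tool goes at most 50 mm and 8.59 degrees, less where a joint would pass 70% of its speed; a pose out of reach is approached as far as the arm can. A call with a gripper value outside its range is refused whole. "fingers" is the finger opening in mm, from 0 to 85.4, set as the call begins (left out, the last holds). The fingers move at their own pace and stop on an object; "grip_force" is the grip in N (left out, the last holds). Time passes only in rows, so rows that do not move let the fingers close, or fill a call up. It gives the time, the measured TCP pose, the force and the opening at its end, in the units of the state.
- read_state(): the state, without advancing time (a new reading comes with each control period).
- capture(name): name is "scene" or "top"; returns the picture (384x512x3 uint8, red, green, blue); there is no depth.
- camera_info(name): a dict with "K" (3x3 intrinsics, pixels), "R" (3x3) and "t" (3): a world point X has camera coordinates R X + t. Camera axes: x right, y down, z forward; pixel columns grow to the right and rows downward; lengths in m; the calibration is good to about 2 mm. A picture is of the moment at which its call begins. camera_info takes no time and is no camera call.
- finish_job(): hands the job in, once; it reports no verdict.
The state is a dict: "clock": time; "joints": joint angles; "joint_vel": joint speeds; "tau": joint torques, N m; "eef_pos": TCP position; "ee_rot": TCP orientation; "force": force on the tool from outside, world axes, zero at the start; "torque": the same for the moment, N m; "gripper_width": finger opening in m.
Only numpy, scipy, OpenCV 4.12 (cv2) and the standard library are available. Lean on these libraries where they do the work, as an engineer would, in place of code of your own. Each camera call takes 0.05 s, during which the arm holds its last target.

TASK

Set the zero of the finished transmitter, the green housing with a display in its mouth that stands in one of the two bays of the test dock: switch on its own bay by pushing down the near end of the rocker in front of it, then press the square menu key on its display and let it come up, then press the oblong enter key fully down, hold it for about three seconds and let go. Only press, one key at a time and none before the power is on; leave the round key and the other bay's rocker alone, and do not lift or shift the housings or the loose parts standing about.

Things in the scene. Friction and masses are not known exactly. Their poses are not given: they have to be found in the camera images.
- dock: two-bay test dock fixed to the bench: a flat grey and aluminium plinth 270 (x) x 360 (y) x 38 mm high; origin at the centre of its underside, x away from its operator side, y to its left. Two black nest rings 114 mm wide, 12 mm high, at (55, +88) mm = left bay and (55, -88) mm = right bay; the transmitter stands in one, a bare housing in the other. A dark rocker in front of each
- rocker_left (a joint): rocker switch of the left (+y) bay, rad: 0 = off (its near, -x end stands up about 9 mm), 0.36 = on (near end down and level, far end up). It snaps over centre at 0.18 by itself and stays; about 2 to 4 N on the near end flips it
- rocker_right (a joint): the same for the rocker of the right (-y) bay
- rocker_left_near (a point): middle of the top of the left rocker's near half, 18 mm towards -x of the pivot. Dark grey see-saw 52 (along the dock's x) x 28 mm, its halves form a shallow V; pivot at (-95, +88) mm of the dock. This point is 56 mm above the bench when off, 50 mm when on; press straight down here
- rocker_right_near (a point): the same point of the right rocker, whose pivot is at (-95, -88) mm of the dock
- display_face (a point): centre of the face of the dark grey 108 mm display module in the finished transmitter's mouth, 140 mm above the bench; z up, x away from the keys' side. Window on its +x half, three light keys 8 mm proud in a row on its -x half, 30 mm apart. Loose 1.8 kg green casting 124 mm wide, 100 mm high, steel lip 2 mm below the face, barrel to +x; turned up to 0.3 rad to the dock
- menu_top (a point): centre of the top of the square 16 x 16 mm menu key, the left one (+y) of the row, at (-18, +30, +8) mm from display_face, 148 mm above the bench
- arrow_top (a point): centre of the top of the round 16 mm arrow key, the middle one, at (-18, 0, +8) mm: not to be pressed
- enter_top (a point): centre of the top of the oblong enter key, 26 (x) x 14 (y) mm, the right one (-y) of the row, at (-18, -30, +8) mm
- key_menu (a joint): travel of the menu key, m: 0 = up, 0.005 = fully down; sprung, 1.1 N to start and 4 N at the bottom; it still stands 3 mm above the face when down
- key_arrow (a joint): travel of the arrow key, the same
- key_enter (a joint): travel of the enter key, the same
- bare_housing: the same green casting without electronics, open and empty, 124 mm in diameter and 100 mm high, loose in the other nest ring; origin at the centre of its underside. Leave it
- plug: loose hexagonal steel blanking plug, 30 mm wide and 25 mm high, standing on the dock between the two rockers; origin at its underside. Leave it
- gland: loose brass cable gland, 32 mm wide and 36 mm high, standing on the dock between the two bays; origin at its underside. Leave it
- window_cover: loose round green cover with a dark window, 140 mm in diameter and 32 mm high, on the bench to the left of the dock; origin at its underside. Leave it
- blank_cover: loose round plain green cover, 140 mm in diameter and 32 mm high, on the bench to the right of the dock; origin at its underside. Leave it
- screwdriver: loose screwdriver lying on the bench to the right. Leave it
- spare_module: loose round dark display module without keys, 108 mm in diameter and 12 mm high, lying on the bench to the left; origin at its underside. Leave it
There are look-alikes about, which are no part of the job. What is shaped like the bare_housing but pink is not meant.

How it is judged:
On the way, in this order (a step that is already met when the one before it is completed fails the run):
1. the transmitter's own bay is switched on (((y of display_face in the frame of dock above 0 m and value of joint rocker_left above 0.3 rad) or (y of display_face in the frame of dock below 0 m and value of joint rocker_right above 0.3 rad))), for 0.1 s.
2. the menu key is pressed down, with the power on (((y of display_face in the frame of dock above 0 m and value of joint rocker_left above 0.3 rad) or (y of display_face in the frame of dock below 0 m and value of joint rocker_right above 0.3 rad)) and value of joint key_menu above 0.0035 m and value of joint key_enter below 0.0015 m), for 0.05 s.
3. the menu key is up again and the enter key is held down for at least 2 s (((y of display_face in the frame of dock above 0 m and value of joint rocker_left above 0.3 rad) or (y of display_face in the frame of dock below 0 m and value of joint rocker_right above 0.3 rad)) and value of joint key_enter above 0.0035 m and value of joint key_menu below 0.0015 m), for 2 s.
At the end, for the whole second after the job is handed in: the rocker of the transmitter's bay is on (over 0.30 rad), the other one off (under 0.06 rad), all three keys are up (under 1.5 mm), and the transmitter stands upright in its nest within 12 mm of its start (((y of display_face in the frame of dock above 0 m and value of joint rocker_left above 0.3 rad) or (y of display_face in the frame of dock below 0 m and value of joint rocker_right above 0.3 rad)) and ((y of display_face in the frame of dock above 0 m and value of joint rocker_right below 0.06 rad) or (y of display_face in the frame of dock below 0 m and value of joint rocker_left below 0.06 rad)) and value of joint each of key_menu, key_arrow, key_enter below 0.0015 m and distance of display_face from where it was at the start of the episode below 0.012 m and angle between display_face's own z axis and vertical below 0.06 rad and linear speed of bare_housing below 0.02 m/s); the robot touches nothing.
It fails at once if the other bay's rocker is switched on ((y of display_face in the frame of dock above 0 m and value of joint rocker_right above 0.2 rad) or (y of display_face in the frame of dock below 0 m and value of joint rocker_left above 0.2 rad)).
It fails at once if a key is pressed while the transmitter's bay is off (((y of display_face in the frame of dock above 0 m and value of joint rocker_left below 0.18 rad) or (y of display_face in the frame of dock below 0 m and value of joint rocker_right below 0.18 rad)) and value of joint any of key_menu, key_enter above 0.003 m).
It fails at once if the round arrow key is pressed, or the menu and enter keys are down together (value of joint key_arrow above 0.003 m or value of joint each of key_menu, key_enter above 0.003 m).
It fails at once if the transmitter is lifted, shifted by over 12 mm or tipped (not (distance of display_face from where it was at the start of the episode below 0.012 m and angle between display_face's own z axis and vertical below 0.06 rad)).
It fails at once if a bystander is lifted or shifted by over 20 mm (distance of any of bare_housing, plug, gland, window_cover, blank_cover, screwdriver, spare_module from where it was at the start of the episode above 0.02 m).
It also fails if it takes over 54 s, if anything falls off the work surface, if the arm or the gripper's body presses on something with over 40 N, if the wrist force passes 120 N, or if a joint passes its speed limit or range.

## Working session

There is one attempt and no reset: what is moved stays moved. The work goes in short steps, Python scripts to look and compute and a tool call to move; the robot and the scene stay as the last step left them, time stands still between calls to the robot, and variables do not carry over. Pictures are saved under pics/ and viewed, and the job is handed in when it is done.

Besides the shell and the picture viewer there is one more tool, called after "Call:" as a command line: name --argument value ..., lists and objects as JSON in quotes. carry_out: Moves the arm, as the interface text tells. Its arguments: {"type":"object","properties":{"plan":{"type":"array","items":{"type":"object","properties":{"x":{"type":"number"},"y":{"type":"number"},"z":{"type":"number"},"roll":{"type":"number"}}}},"fingers":{"type":"number"},"grip_force":{"type":"number"}},"required":["plan"]}

```bash
mkdir -p pics; python3 - <<'E'
from plant import *
import cv2
for n in ("scene","top"):
    im=capture(n); cv2.imwrite(f"pics/{n}0.png",im[:,:,::-1]); 
    c=camera_info(n); print(n,c)
print(read_state())
E
```

```text
scene {'K': array([[399.3992173 ,   0.        , 257.95723941],
       [  0.        , 399.3992173 , 191.85252977],
       [  0.        ,   0.        ,   1.        ]]), 'R': array([[ 0.60187302,  0.79857826, -0.00465199],
       [ 0.57676457, -0.43871064, -0.68911218],
       [-0.55235088,  0.41207492, -0.72463974]]), 't': array([-0.27217284, -0.17151783,  1.73571258])}
top {'K': array([[397.81714125,   0.        , 255.46933451],
       [  0.        , 397.81714125, 191.57105921],
       [  0.        ,   0.        ,   1.        ]]), 'R': array([[-0.10453176, -0.99450476, -0.0057784 ],
       [-0.96612761,  0.10292408, -0.23665182],
       [ 0.23594609, -0.01915496, -0.97157734]]), 't': array([0.02651757, 0.47827011, 1.13383291])}
{'clock': 0.1, 'joints': array([ 1.08397327e+00,  2.87092254e-01,  1.57803546e+00, -2.45218036e-05,
        1.27860791e+00, -1.50002982e-01]), 'joint_vel': array([-0.00140504, -0.00358668, -0.00215719, -0.00127871,  0.00052755,
       -0.0002855 ]), 'tau': array([ 1.32194466e-03, -4.07302022e+01, -2.93698543e+01, -1.57709069e-04,
        3.42416351e-03, -4.19417844e-06]), 'eef_pos': array([0.22277565, 0.63654454, 0.23007275]), 'ee_rot': array([ 1.67611501e-01,  9.85852543e-01, -1.02130037e-03, -3.24291617e-04]), 'force': array([ 0.10676608,  0.16258241, -0.08994933]), 'torque': array([-0.06165214,  0.02429499, -0.03086517]), 'gripper_width': 0.08525150787085899}
```

View pics/scene0.png

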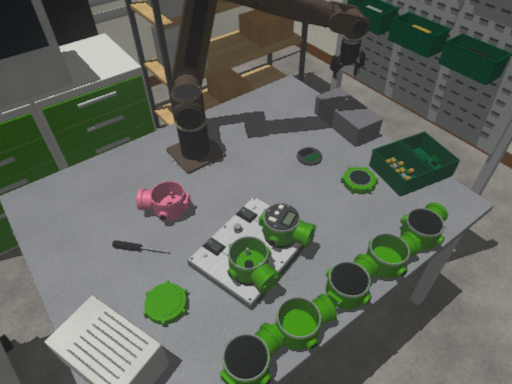

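View pics/top0.png

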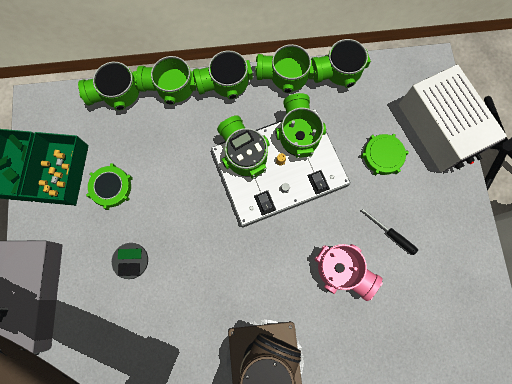

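The transmitter is in the left bay (top view about (245,148)), with its rocker near (264,202). I'll zoom in.

```bash
python3 - <<'E'
import cv2
a=cv2.imread("pics/top0.png")[90:230,200:360]
cv2.imwrite("pics/t0z.png",cv2.resize(a,None,fx=5,fy=4.28*1.0 if 0 else 5,interpolation=cv2.INTER_CUBIC)[:600])
cv2.imwrite("pics/t0z2.png",cv2.resize(cv2.imread("pics/top0.png")[115:175,210:285],None,fx=8,fy=8,interpolation=cv2.INTER_CUBIC))
cv2.imwrite("pics/s0z.png",cv2.resize(cv2.imread("pics/scene0.png")[190:305,185:320],None,fx=5,fy=5,interpolation=cv2.INTER_CUBIC))
E
```

```text
(no output)
```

View pics/t0z.png

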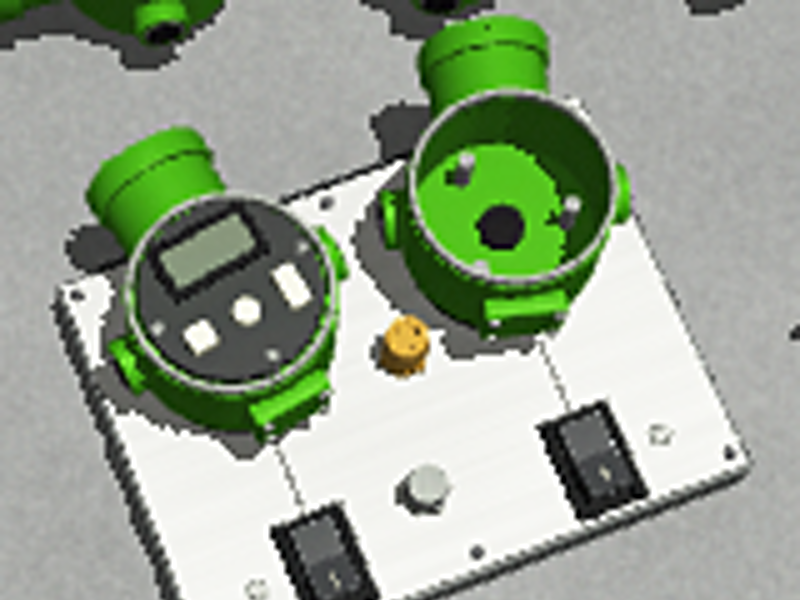

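View pics/t0z2.png

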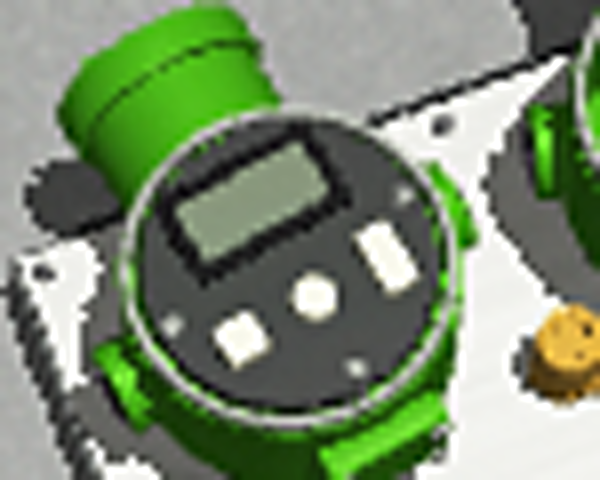

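View pics/s0z.png

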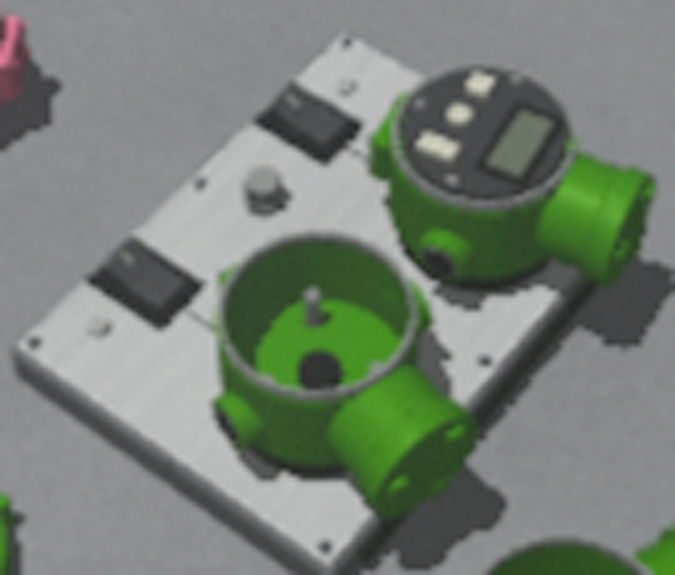

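```bash
cat > h.py <<'E'
import numpy as np, cv2
from plant import *
def ray(n,u,v,z):
    c=camera_info(n);R=c["R"];o=-R.T@c["t"];d=R.T@np.linalg.solve(c["K"],[u,v,1.]);return (o+d*(z-o[2])/d[2])
def proj(n,X):
    c=camera_info(n);p=c["K"]@(c["R"]@np.asarray(X)+c["t"]);return p[:2]/p[2]
E
python3 - <<'E'
from h import *
for n,(r0,r1,c0,c1),zs in (("top",(115,175,210,285),5),("scene",(200,255,255,305),5)):
    a=cv2.imread(f"pics/{n}0.png")[r0:r1,c0:c1].astype(int)
    m=((a.min(2)>(190 if n=="top" else 150))).astype(np.uint8)
    k,l,s,ce=cv2.connectedComponentsWithStats(m,connectivity=4)
    for i in range(1,k):
        if 5<s[i,4]<80:
            # soft centroid
            u,v=ce[i]+[c0,r0]; print("key",n,s[i,4],np.round([u,v],2),np.round(ray(n,u,v,.148),4))
for n,boxes in (("top",[(190,220,250,280),(165,200,302,335)]),("scene",[(203,225,232,262),(235,260,198,230)])):
    a=cv2.imread(f"pics/{n}0.png").astype(int)
    for r0,r1,c0,c1 in boxes:
        m=(a[r0:r1,c0:c1].max(2)<100).astype(np.uint8)
        k,l,s,ce=cv2.connectedComponentsWithStats(m); i=1+np.argmax(s[1:,4])
        print("rock",n,s[i],np.round(ce[i]+[c0,r0],2),np.round(ray(n,*(ce[i]+[c0,r0]),.045),4))
E
```

```text
key top 35 [257.97 146.57] [ 0.5864 -0.043   0.148 ]
key top 8 [266.  147.5] [ 0.5812 -0.0653  0.148 ]
key top 20 [248.9 151.7] [ 0.5739 -0.0158  0.148 ]
key top 24 [239.62 156.67] [0.562  0.0117 0.148 ]
key top 7 [246. 167.] [ 0.5297 -0.0032  0.148 ]
key top 14 [225.79 173.43] [0.5171 0.0548 0.148 ]
key scene 12 [280.67 206.25] [0.5645 0.0102 0.148 ]
key scene 10 [276.5 212.2] [ 0.5764 -0.017   0.148 ]
key scene 20 [272.  218.6] [ 0.5888 -0.0455  0.148 ]
rock top [  4   1  22  24 271] [264.59 203.18] [ 0.4428 -0.0477  0.045 ]
rock top [  5   5  23  24 262] [318.09 182.62] [ 0.4891 -0.2165  0.045 ]
rock scene [  4   4  21  16 173] [246.36 214.61] [ 0.4528 -0.0523  0.045 ]
rock scene [  5   3  22  18 205] [213.75 246.41] [ 0.4997 -0.2207  0.045 ]
```

```bash
python3 - <<'E'
from h import *
a=cv2.imread("pics/top0.png")[205:230,230:300]
cv2.imwrite("pics/cz.png",cv2.resize(cv2.imread("pics/top0.png")[180:230,230:300],None,fx=11,fy=11,interpolation=cv2.INTER_NEAREST))
for n,p in (("top",[(212,147),(349.4,182.4)]),("scene",[(188.6,260.4),(254,197.6),(252,305)])):
    for q in p: print(n,q,np.round(ray(n,*q,.038),4))
# predicted pivots from bolts etc
E
```

```text
top (212, 147) [0.6405 0.096  0.038 ]
top (349.4, 182.4) [ 0.4814 -0.313   0.038 ]
scene (188.6, 260.4) [ 0.4925 -0.3143  0.038 ]
scene (254, 197.6) [0.3975 0.0228 0.038 ]
scene (252, 305) [ 0.7454 -0.2431  0.038 ]
```

View pics/cz.png

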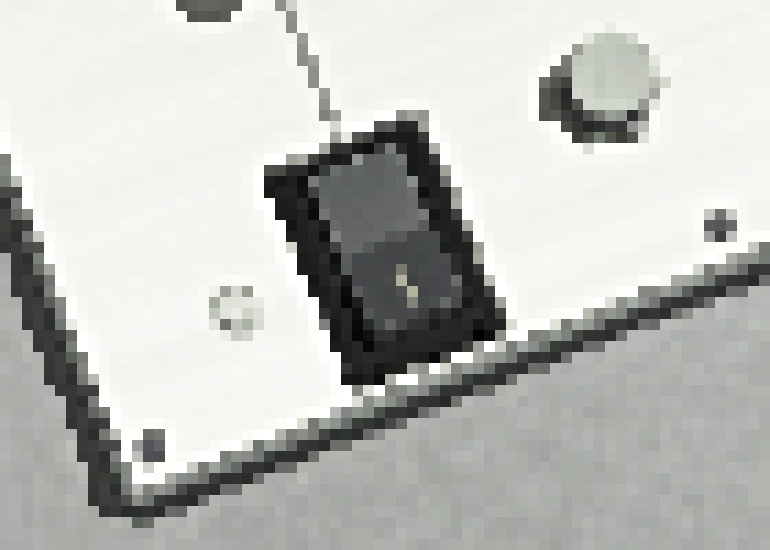

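```bash
python3 - <<'E'
from h import *
print(ray("top",240.9,224.5,.038))
print("nearmark",ray("top",267.0,205.9,.056), ray("scene",185+292/5,190+103/5,.056))
# dock from corners (dock-frame -135,180) etc
W=np.array([(.6405,.096),(.4814,-.313),(.4925,-.3143),(.3975,.0228),(.7454,-.2431),ray("top",240.9,224.5,.038)[:2]])
D=np.array([(.135,.18),(-.135,-.18),(-.135,-.18),(-.135,.18),(.135,-.18),(-.135,.18)])
w=W-W.mean(0);d=D-D.mean(0)
th=np.arctan2((d[:,0]*w[:,1]-d[:,1]*w[:,0]).sum(),(d*w).sum());c,s=np.cos(th),np.sin(th);R=np.array([[c,-s],[s,c]])
t=W.mean(0)-R@D.mean(0);print(th,t,(W-(D@R.T+t)).round(4))
for p in ((-.095,.088),(-.113,.088),(-.095,-.088),(.055,.088)):print(p,R@p+t)
# display center from keys
m=np.array([.563,.011]);e=np.array([.5876,-.0443]);y=(m-e)/np.linalg.norm(m-e);x=np.array([y[1],-y[0]]);print((m+e)/2+.018*x,np.arctan2(x[1],x[0]))
E
```

```text
[0.38711558 0.02949106 0.038     ]
nearmark [ 0.43154684 -0.05347817  0.056     ] [ 0.43890225 -0.05491416  0.056     ]
0.2775596704013285 [ 0.56734698 -0.10802106] [[-0.0074 -0.0061]
 [-0.0054  0.0051]
 [ 0.0057  0.0038]
 [ 0.0093 -0.0053]
 [-0.0011  0.001 ]
 [-0.0011  0.0014]]
(-0.095, 0.088) [ 0.45187008 -0.04941999]
(-0.113, 0.088) [ 0.43455899 -0.05435217]
(-0.095, -0.088) [ 0.50009575 -0.21868394]
(0.055, 0.088) [ 0.59612912 -0.00831856]
[ 0.59174615 -0.00933399] 0.4185598437421144
```

Menu is at about (0.563, 0.011), enter at (0.588, −0.044), and the left rocker's near point at (0.4345, −0.054). The keys' yaw is 24°. I'll shut the fingers and turn the tool so its 22 mm width lies along the key row.

Call:
carry_out --plan '[{"y": 10, "roll": 5.8}, {"y": 10, "roll": 5.8}, {"y": 10, "roll": 5.8}, {"y": 10, "roll": 5.8}, {"y": 10, "roll": 5.8}, {"y": 10, "roll": 5.8}, {"y": 10, "roll": 5.9}, {"y": 10, "roll": 6}]' --fingers 0 --grip_force 20

```text
validation failed for argument at $.pl...
```

Call:
carry_out --plan '[{"x": -20}, {"x": -35}, {"x": -45}, {"x": -45}, {"x": -45}, {"x": -45}, {"x": -45}, {"x": -45}]'

```text
validation failed for argument at $.pl...
```

Call:
carry_out --plan '[{"x": -45}, {"x": -45}, {"x": -45}, {"x": -45}, {"x": -45}, {"x": -45}, {"x": -35}, {"x": -15}]'

```text
validation failed for argument at $.pl...
```

All four fields are needed in every row.

Call:
carry_out --plan '[{"x": 0, "y": 10, "z": 0, "roll": 5.8}, {"x": 0, "y": 10, "z": 0, "roll": 5.8}, {"x": 0, "y": 10, "z": 0, "roll": 5.8}, {"x": 0, "y": 10, "z": 0, "roll": 5.8}, {"x": 0, "y": 10, "z": 0, "roll": 5.8}, {"x": 0, "y": 10, "z": 0, "roll": 5.8}, {"x": 0, "y": 10, "z": 0, "roll": 5.9}, {"x": 0, "y": 10, "z": 0, "roll": 6}]' --fingers 0 --grip_force 20

```text
clock: 0.9
eef_pos: [0.2727, 0.697, 0.2303]
ee_rot: [0.546, 0.838, -0.001, 0.0]
force: [0.8, 0.1, -0.4]
gripper_width: -0.0001
```

Call:
carry_out --plan '[{"x": -20, "y": 0, "z": 0, "roll": 0}, {"x": -35, "y": 0, "z": 0, "roll": 0}, {"x": -45, "y": 0, "z": 0, "roll": 0}, {"x": -45, "y": 0, "z": 0, "roll": 0}, {"x": -45, "y": 0, "z": 0, "roll": 0}, {"x": -45, "y": 0, "z": 0, "roll": 0}, {"x": -45, "y": 0, "z": 0, "roll": 0}, {"x": -45, "y": 0, "z": 0, "roll": 0}]'

```text
clock: 1.7
eef_pos: [0.405, 0.3983, 0.2308]
ee_rot: [0.545, 0.839, -0.0, -0.0]
force: [0.3, 0.6, -0.5]
gripper_width: -0.0001
```

Call:
carry_out --plan '[{"x": -45, "y": 0, "z": 0, "roll": 0}, {"x": -45, "y": 0, "z": 0, "roll": 0}, {"x": -45, "y": -10, "z": 0, "roll": 0}, {"x": -45, "y": -20, "z": 0, "roll": 0}, {"x": -45, "y": -25, "z": 0, "roll": 0}, {"x": -45, "y": -25, "z": 0, "roll": 0}, {"x": -45, "y": -25, "z": 0, "roll": 0}, {"x": -20, "y": -20, "z": 0, "roll": 0}]'

```text
clock: 2.5
eef_pos: [0.4268, 0.0449, 0.231]
ee_rot: [0.546, 0.838, -0.0, 0.0]
force: [0.4, 0.1, 0.1]
gripper_width: 0.0001
```

Call:
carry_out --plan '[{"x": -30, "y": -10, "z": 0, "roll": 0}, {"x": -30, "y": -10, "z": 10, "roll": 0}, {"x": -20, "y": -5, "z": 30, "roll": 0}, {"x": 0, "y": 0, "z": 40, "roll": 0}, {"x": 0, "y": 0, "z": 30, "roll": 0}, {"x": 0, "y": 0, "z": 10, "roll": 0}, {"x": 0, "y": 0, "z": 0, "roll": 0}, {"x": 0, "y": 0, "z": 0, "roll": 0}]'

```text
clock: 3.3
eef_pos: [0.438, -0.0357, 0.1126]
ee_rot: [0.544, 0.839, 0.0, 0.001]
force: [0.4, -0.1, 0.3]
gripper_width: -0.0002
```

```bash
python3 - <<'E'
from h import *
for n in ("scene","top"): cv2.imwrite(f"pics/{n}1.png",capture(n)[:,:,::-1])
a=cv2.imread("pics/scene1.png")[150:260,185:320]; b=cv2.imread("pics/top1.png")[130:240,210:330]
a=cv2.resize(a,(400,330),interpolation=cv2.INTER_CUBIC);b=cv2.resize(b,(360,330),interpolation=cv2.INTER_CUBIC)
cv2.imwrite("pics/z1.png",np.hstack([a,b]))
print(read_state()["eef_pos"])
E
```

```text
[ 0.43853404 -0.03582878  0.11335218]
```

View pics/z1.png

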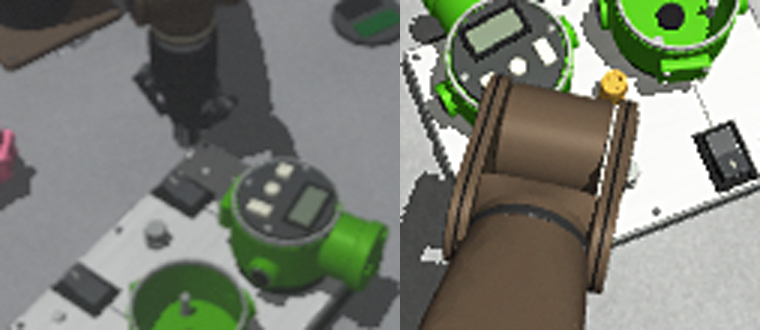

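The scene view shows the gripper just above the left rocker, at about (180,185) in the zoom. I'll fix the offset and come down.

Call:
carry_out --plan '[{"x": -8, "y": -6, "z": 0, "roll": 0}, {"x": -7, "y": -5, "z": 10, "roll": 0}, {"x": 0, "y": 0, "z": 15, "roll": 0}, {"x": 0, "y": 0, "z": 10, "roll": 0}, {"x": 0, "y": 0, "z": 5, "roll": 0}, {"x": 0, "y": 0, "z": 3, "roll": 0}, {"x": 0, "y": 0, "z": 0, "roll": 0}, {"x": 0, "y": 0, "z": 0, "roll": 0}]'

```text
clock: 4.2
eef_pos: [0.4335, -0.0538, 0.0687]
ee_rot: [0.545, 0.839, 0.0, 0.0]
force: [0.7, 0.9, -0.0]
gripper_width: -0.0002
```

```bash
python3 - <<'E'
from h import *
cv2.imwrite("pics/s2.png",cv2.resize(capture("scene")[170:250,210:310,::-1],None,fx=7,fy=7,interpolation=cv2.INTER_CUBIC))
s=read_state();print(s["eef_pos"],s["force"])
E
```

```text
[ 0.43353382 -0.05382311  0.06877525] [-0.60204637 -0.09387463 -0.15576614]
```

View pics/s2.png

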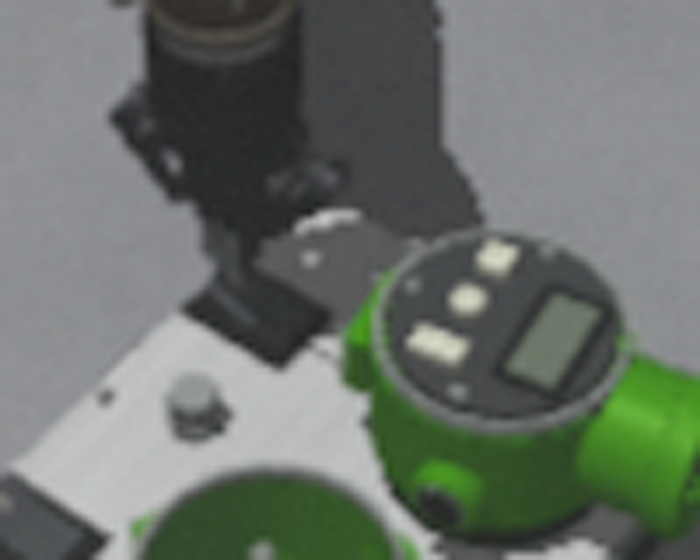

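The finger tip is over the rocker's near half, at about (235,280) in the zoom. I'll press now.

Call:
carry_out --plan '[{"x": 0, "y": 0, "z": 6, "roll": 0}, {"x": 0, "y": 0, "z": 4, "roll": 0}, {"x": 0, "y": 0, "z": 3, "roll": 0}, {"x": 0, "y": 0, "z": 3, "roll": 0}, {"x": 0, "y": 0, "z": 2, "roll": 0}, {"x": 0, "y": 0, "z": 1, "roll": 0}, {"x": 0, "y": 0, "z": 0, "roll": 0}, {"x": 0, "y": 0, "z": 0, "roll": 0}]'

```text
clock: 5.05
eef_pos: [0.433, -0.0536, 0.05]
ee_rot: [0.545, 0.839, -0.0, -0.001]
force: [-3.6, 0.3, 7.6]
gripper_width: 0.0
```

Call:
carry_out --plan '[{"x": 0, "y": 0, "z": -10, "roll": 0}, {"x": 0, "y": 0, "z": -30, "roll": 0}, {"x": 0, "y": 0, "z": -40, "roll": 0}, {"x": 0, "y": 0, "z": -40, "roll": 0}, {"x": 2, "y": 30, "z": -10, "roll": 0}, {"x": 2, "y": 40, "z": 0, "roll": 0}, {"x": 1, "y": 40, "z": 0, "roll": 0}, {"x": 1, "y": 25, "z": 0, "roll": 0}]'

```text
clock: 5.85
eef_pos: [0.5561, 0.0077, 0.1801]
ee_rot: [0.544, 0.839, 0.001, 0.001]
force: [-1.0, -0.8, 0.4]
gripper_width: -0.0001
```

```bash
python3 - <<'E'
from h import *
cv2.imwrite("pics/s3.png",cv2.resize(capture("scene")[150:260,190:310,::-1],None,fx=5,fy=5,interpolation=cv2.INTER_CUBIC))
s=read_state();print(s["eef_pos"],s["force"])
E
```

```text
[0.55819096 0.00855593 0.18014668] [0.42975228 0.183702   1.14430981]
```

View pics/s3.png

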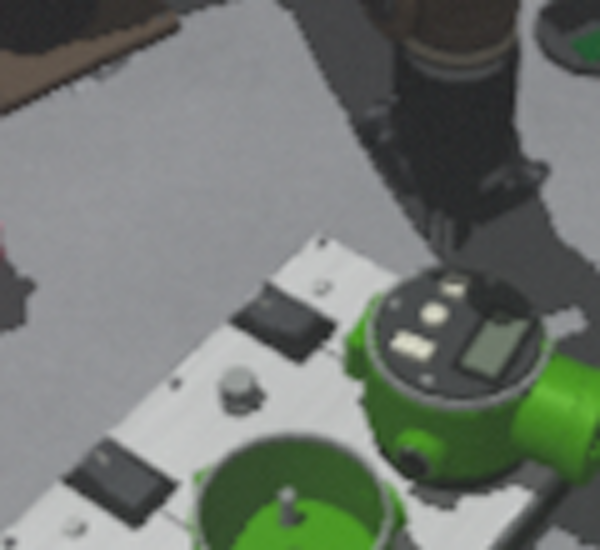

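```bash
python3 - <<'E'
from h import *
im=capture("scene")[:,:,::-1]; o=cv2.imread("pics/scene0.png")
f=lambda a:cv2.convertScaleAbs(cv2.resize(a[202:226,230:262],None,fx=11,fy=11,interpolation=cv2.INTER_NEAREST),alpha=2)
g=lambda a:cv2.convertScaleAbs(cv2.resize(a[234:260,198:230],(352,264),interpolation=cv2.INTER_NEAREST),alpha=2)
cv2.imwrite("pics/r3.png",np.vstack([np.hstack([f(o),f(im)]),np.hstack([g(o),g(im)])]))
s=read_state();print(s["eef_pos"],s["force"])
E
```

```text
[0.55616363 0.00777486 0.17973052] [-0.39231961 -0.36385732 -0.19564656]
```

View pics/r3.png

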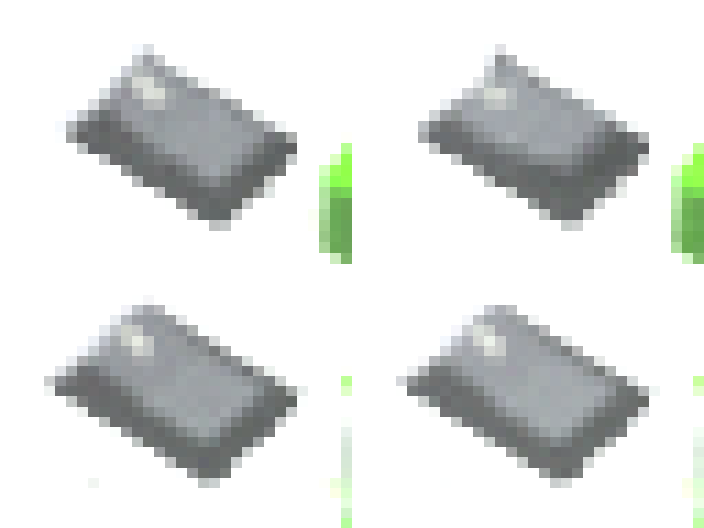

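The left rocker has flipped: its mark dropped and its far end rose. The right rocker is unchanged. I'll move over menu.

Call:
carry_out --plan '[{"x": 0, "y": 4, "z": 0, "roll": 0}, {"x": 0, "y": 3, "z": 5, "roll": 0}, {"x": 0, "y": 0, "z": 8, "roll": 0}, {"x": 0, "y": 0, "z": 6, "roll": 0}, {"x": 0, "y": 0, "z": 4, "roll": 0}, {"x": 0, "y": 0, "z": 2, "roll": 0}, {"x": 0, "y": 0, "z": 0, "roll": 0}, {"x": 0, "y": 0, "z": 0, "roll": 0}]'

```text
clock: 6.75
eef_pos: [0.5605, 0.0094, 0.1545]
ee_rot: [0.545, 0.839, 0.0, 0.0]
force: [-0.6, 0.2, -0.2]
gripper_width: -0.0003
```

```bash
python3 - <<'E'
from h import *
cv2.imwrite("pics/s4.png",cv2.resize(capture("scene")[180:250,240:320,::-1],None,fx=8,fy=8,interpolation=cv2.INTER_CUBIC))
s=read_state();print(s["eef_pos"],s["force"])
E
```

```text
[0.56060544 0.00943041 0.15469613] [ 0.23321922 -0.27098737  0.20444211]
```

View pics/s4.png

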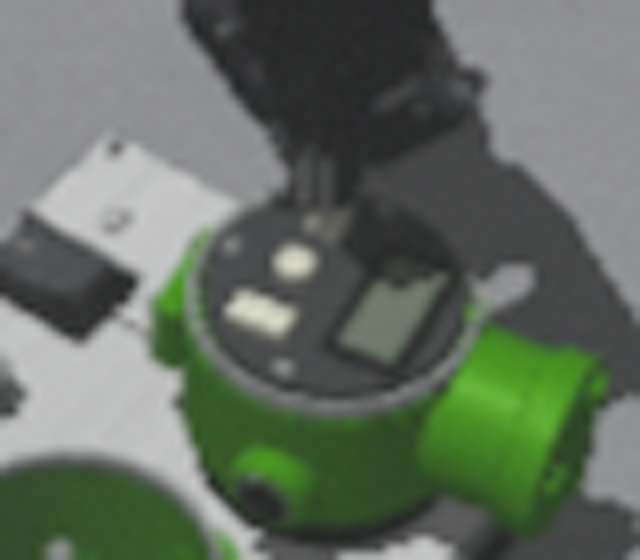

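The tip stands over the square key, and the arrow key is clear at about (295,262). I'll press menu.

Call:
carry_out --plan '[{"x": 1, "y": 2, "z": 2, "roll": 0}, {"x": 0, "y": 0, "z": 3, "roll": 0}, {"x": 0, "y": 0, "z": 2, "roll": 0}, {"x": 0, "y": 0, "z": 2, "roll": 0}, {"x": 0, "y": 0, "z": 1, "roll": 0}, {"x": 0, "y": 0, "z": 1, "roll": 0}, {"x": 0, "y": 0, "z": 0, "roll": 0}, {"x": 0, "y": 0, "z": 0, "roll": 0}]'

```text
clock: 7.6
eef_pos: [0.5619, 0.0113, 0.1437]
ee_rot: [0.545, 0.839, 0.0, 0.0]
force: [-1.0, 1.0, 3.4]
gripper_width: -0.0
```

Call:
carry_out --plan '[{"x": 0, "y": 0, "z": 0.5, "roll": 0}, {"x": 0, "y": 0, "z": 0.5, "roll": 0}, {"x": 0, "y": 0, "z": 0.5, "roll": 0}, {"x": 0, "y": 0, "z": 0, "roll": 0}, {"x": 0, "y": 0, "z": 0, "roll": 0}, {"x": 0, "y": 0, "z": 0, "roll": 0}, {"x": 0, "y": 0, "z": 0, "roll": 0}, {"x": 0, "y": 0, "z": 0, "roll": 0}]'

```text
clock: 8.4
eef_pos: [0.562, 0.0113, 0.143]
ee_rot: [0.545, 0.839, 0.0, 0.0]
force: [-3.0, 0.8, 7.6]
gripper_width: 0.0001
```

Menu bottomed out with 7.6 N at z = 0.143. Next I'll lift and go over to enter.

Call:
carry_out --plan '[{"x": 0, "y": 0, "z": -6, "roll": 0}, {"x": 0, "y": 0, "z": -12, "roll": 0}, {"x": 0, "y": 0, "z": -12, "roll": 0}, {"x": -15, "y": 0, "z": 0, "roll": 0}, {"x": -25, "y": 0, "z": 0, "roll": 0}, {"x": -16, "y": 0, "z": 0, "roll": 0}, {"x": -5, "y": 0, "z": 0, "roll": 0}, {"x": 0, "y": 0, "z": 0, "roll": 0}]'

```text
clock: 9.2
eef_pos: [0.5867, -0.0454, 0.1714]
ee_rot: [0.545, 0.838, -0.0, -0.0]
force: [-0.0, -0.3, -0.5]
gripper_width: -0.0001
```

Call:
carry_out --plan '[{"x": 0, "y": 0, "z": 5, "roll": 0}, {"x": 0, "y": 0, "z": 6, "roll": 0}, {"x": 0, "y": 0, "z": 4, "roll": 0}, {"x": 0, "y": 0, "z": 2, "roll": 0}, {"x": 0, "y": 0, "z": 0, "roll": 0}, {"x": 0, "y": 0, "z": 0, "roll": 0}, {"x": 0, "y": 0, "z": 0, "roll": 0}, {"x": 0, "y": 0, "z": 0, "roll": 0}]'

```text
clock: 10.0
eef_pos: [0.5868, -0.0445, 0.1552]
ee_rot: [0.545, 0.839, 0.0, 0.0]
force: [-0.5, -0.8, -0.1]
gripper_width: -0.0001
```

```bash
python3 - <<'E'
from h import *
cv2.imwrite("pics/s5.png",cv2.resize(capture("scene")[180:250,240:320,::-1],None,fx=8,fy=8,interpolation=cv2.INTER_CUBIC))
s=read_state();print(s["eef_pos"],s["force"])
E
```

```text
[ 0.58676577 -0.04452767  0.15510672] [ 0.31650196 -0.59598025  0.79564481]
```

View pics/s5.png

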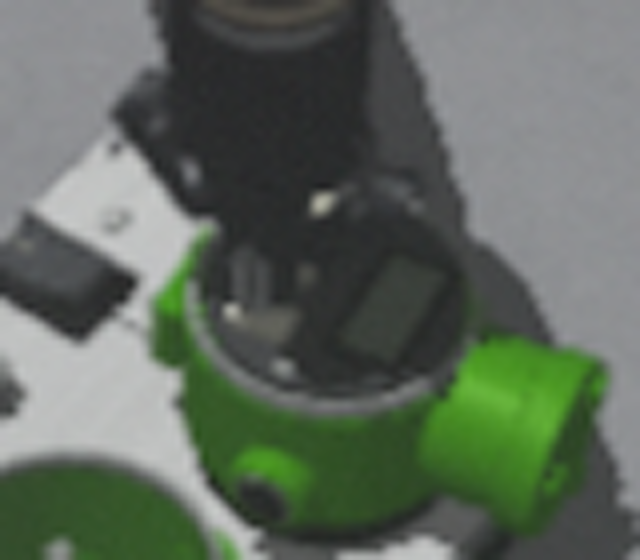

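The tip is over the oblong key at about (250,300), and the housing hasn't moved. I'll press enter and hold.

Call:
carry_out --plan '[{"x": 0, "y": 0, "z": 4, "roll": 0}, {"x": 0, "y": 0, "z": 4, "roll": 0}, {"x": 0, "y": 0, "z": 3, "roll": 0}, {"x": 0, "y": 0, "z": 2, "roll": 0}, {"x": 0, "y": 0, "z": 0.5, "roll": 0}, {"x": 0, "y": 0, "z": 0, "roll": 0}, {"x": 0, "y": 0, "z": 0, "roll": 0}, {"x": 0, "y": 0, "z": 0, "roll": 0}]'

```text
clock: 10.85
eef_pos: [0.5869, -0.0446, 0.143]
ee_rot: [0.545, 0.839, -0.0, 0.0]
force: [-2.6, 0.5, 6.9]
gripper_width: -0.0001
```

Call:
carry_out --plan '[{"x": 0, "y": 0, "z": 0, "roll": 0}, {"x": 0, "y": 0, "z": 0, "roll": 0}, {"x": 0, "y": 0, "z": 0, "roll": 0}, {"x": 0, "y": 0, "z": 0, "roll": 0}, {"x": 0, "y": 0, "z": 0, "roll": 0}, {"x": 0, "y": 0, "z": 0, "roll": 0}, {"x": 0, "y": 0, "z": 0, "roll": 0}, {"x": 0, "y": 0, "z": 0, "roll": 0}]'

```text
clock: 11.65
eef_pos: [0.5869, -0.0446, 0.143]
ee_rot: [0.545, 0.839, -0.0, 0.0]
force: [-2.8, 0.6, 7.0]
gripper_width: 0.0001
```

Call:
carry_out --plan '[{"x": 0, "y": 0, "z": 0, "roll": 0}, {"x": 0, "y": 0, "z": 0, "roll": 0}, {"x": 0, "y": 0, "z": 0, "roll": 0}, {"x": 0, "y": 0, "z": 0, "roll": 0}, {"x": 0, "y": 0, "z": 0, "roll": 0}, {"x": 0, "y": 0, "z": 0, "roll": 0}, {"x": 0, "y": 0, "z": 0, "roll": 0}, {"x": 0, "y": 0, "z": 0, "roll": 0}]'

```text
clock: 12.45
eef_pos: [0.5869, -0.0446, 0.143]
ee_rot: [0.545, 0.839, -0.0, 0.0]
force: [-3.0, 0.7, 7.2]
gripper_width: 0.0
```

Call:
carry_out --plan '[{"x": 0, "y": 0, "z": 0, "roll": 0}, {"x": 0, "y": 0, "z": 0, "roll": 0}, {"x": 0, "y": 0, "z": 0, "roll": 0}, {"x": 0, "y": 0, "z": 0, "roll": 0}, {"x": 0, "y": 0, "z": 0, "roll": 0}, {"x": 0, "y": 0, "z": 0, "roll": 0}, {"x": 0, "y": 0, "z": 0, "roll": 0}, {"x": 0, "y": 0, "z": 0, "roll": 0}]'

```text
clock: 13.25
eef_pos: [0.5869, -0.0446, 0.143]
ee_rot: [0.545, 0.839, -0.0, 0.0]
force: [-2.5, 1.0, 8.2]
gripper_width: 0.0002
```

Call:
carry_out --plan '[{"x": 0, "y": 0, "z": 0, "roll": 0}, {"x": 0, "y": 0, "z": 0, "roll": 0}, {"x": 0, "y": 0, "z": 0, "roll": 0}, {"x": 0, "y": 0, "z": -8, "roll": 0}, {"x": 0, "y": 0, "z": -20, "roll": 0}, {"x": 0, "y": 0, "z": -35, "roll": 0}, {"x": 0, "y": 0, "z": -25, "roll": 0}, {"x": 0, "y": 0, "z": -10, "roll": 0}]'

```text
clock: 14.05
eef_pos: [0.5878, -0.0448, 0.2425]
ee_rot: [0.545, 0.839, 0.001, 0.002]
force: [-0.6, -0.0, -0.1]
gripper_width: -0.0002
```

Call:
carry_out --plan '[{"x": 0, "y": -20, "z": -10, "roll": 0}, {"x": 15, "y": -25, "z": 0, "roll": 0}, {"x": 30, "y": -20, "z": 0, "roll": 0}, {"x": 40, "y": 0, "z": 0, "roll": 0}, {"x": 40, "y": 0, "z": 0, "roll": 0}, {"x": 40, "y": 0, "z": 0, "roll": 0}, {"x": 30, "y": 0, "z": 0, "roll": 0}, {"x": 10, "y": 0, "z": 0, "roll": 0}]'

```text
clock: 14.85
eef_pos: [0.442, 0.1183, 0.2481]
ee_rot: [0.543, 0.839, -0.0, -0.001]
force: [-0.2, -0.1, 0.8]
gripper_width: -0.0
```

```bash
python3 - <<'E'
from h import *
for n in ("scene","top"): cv2.imwrite(f"pics/{n}6.png",capture(n)[:,:,::-1])
a=cv2.imread("pics/scene6.png")[190:305,185:320]; b=cv2.imread("pics/top6.png")[100:230,205:355]
cv2.imwrite("pics/z6.png",np.hstack([cv2.resize(a,(390,330),interpolation=cv2.INTER_CUBIC),cv2.resize(b,(381,330),interpolation=cv2.INTER_CUBIC)]))
s=read_state();print(s["clock"],s["eef_pos"],s["force"])
for n,(r0,r1,c0,c1) in (("top",(115,175,210,285)),("scene",(200,255,255,305))):
    a=cv2.imread(f"pics/{n}6.png")[r0:r1,c0:c1].astype(int)
    m=((a.min(2)>(190 if n=="top" else 150))).astype(np.uint8)
    k,l,s,ce=cv2.connectedComponentsWithStats(m,connectivity=4)
    for i in range(1,k):
        if 9<s[i,4]<80: print(n,s[i,4],np.round(ray(n,*(ce[i]+[c0,r0]),.148),4))
E
```

```text
14.95 [0.44307868 0.11710052 0.24845885] [ 0.83350071 -0.16657193  0.01368528]
top 10 [ 0.6719 -0.0975  0.148 ]
top 15 [ 0.6437 -0.0272  0.148 ]
top 14 [0.642 0.071 0.148]
top 35 [ 0.5864 -0.043   0.148 ]
top 20 [ 0.5739 -0.0158  0.148 ]
top 25 [0.5616 0.0118 0.148 ]
top 34 [0.533  0.0837 0.148 ]
top 17 [0.518  0.0566 0.148 ]
scene 15 [0.5646 0.0102 0.148 ]
scene 11 [ 0.5758 -0.017   0.148 ]
scene 23 [ 0.5886 -0.0454  0.148 ]
```

View pics/z6.png

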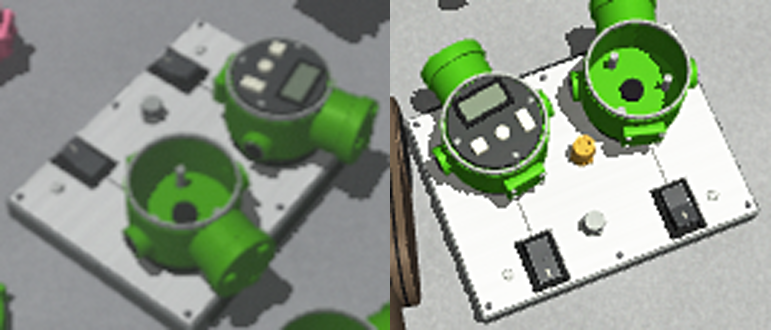

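The keys are within 1 mm of where they started, and all three are up. The left rocker is on and the right one off, and everything else stands where it was. I'm handing in.

```bash
python3 -c "from plant import *; print(finish_job())"
```

```text
the job is handed in; nothing more can be done
None
```

I set the zero of the transmitter in the left bay and handed the job in at about 15 s of the 54 s allowed; no verdict was reported.

- **Power:** I pushed down the near end of the left rocker until it stopped at z = 0.050 m with 7.6 N. The scene view before and after shows it flipped.
- **Menu key:** I pressed it to its stop (z = 0.143 m, 7.6 N) and let it come up.
- **Enter key:** I pressed it to its stop (z = 0.143 m, 7–8 N), held it for about 3 s and released it.

In the last pictures all three keys are up and within about 1 mm of where they started. The left rocker is on and the right one off. The plug, gland and bare housing look unmoved. I did not look again at the parts lying on the bench, but the arm touched only the rocker and the two keys. It ended clear, at z = 0.248 m with no contact force.

The two cameras disagreed by up to about 10 mm on the rocker and dock corners, so I used a fit to the dock outline and checked the finger over the rocker in a picture before pressing. The first batch of moves was refused because its rows lacked fields; nothing moved.

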